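# Seal and cap a panel connector on a spring nest

### The job

Fit the black seal ring and then the brass spacer ring over the upright connector so that they lie flat on each other on its flange, then push the red cap down onto the connector until it clicks and its rim sits fully home on the brass ring. Keep pressing the cap after the click for a couple of seconds, firmly enough that the spring-mounted flange stays clearly pushed down, about half-way through its travel, and finish like that, still pressing with the gripper: do not let go or ease off at the end. Leave the other things on the bench where they are.

Things in the scene. Friction and masses are not known exactly. Their poses are not given: they have to be found in the camera images.
- seat (a point): Centre of the upper face of the connector's level square nickel flange, 52 x 52 mm, on a spring platform (72 mm disc). The connector's stud rises from it. At rest it is 54 mm above the bench. z is up. Below is a blue round base fixed to the bench, 88 mm diameter, 26 mm high, with two ears at its foot, 130 mm over both.
- stud_top (a point): Centre of the top of the connector's upright round stud: 18 mm diameter, 38 mm tall above the flange, chamfered top. Four spring-loaded brass balls stick out of it 30.5 mm above the flange, 25 mm over opposite balls. Moves with the flange.
- nest (a joint): How far the flange with its connector is pushed straight down against its spring (m): 0 at rest (up), 0.012 at its stop. The spring takes about 1 N to start and 1.5 N more per mm, about 19 N at the stop; it rises again when let go. Near its middle is about 0.006.
- seal_center (a point): Black rubber seal ring, lying flat: 46 mm outer, 30 mm inner diameter, 8 mm thick; this is the middle of the ring, half-way up. Goes on the flange first.
- spacer_center (a point): Brass spacer ring, lying flat: 46 mm outer, 30 mm inner diameter, 10 mm thick; this is the middle of the ring, half-way up. Goes on the seal ring.
- cap_center (a point): Red twelve-sided snap cap standing on its open end, 36 mm across, 34 mm tall, its axis z; this is its centre, 17 mm above its rim. The mouth is a funnel 26 mm wide at the rim, narrowing to a lip 21 mm wide at 5 to 7 mm height; above the lip a 27 mm wide groove for the balls; the hollow is 22 mm deep.
- cap_rim (a point): Centre of the cap's lower rim. Coming down over the stud it meets the balls about 30 mm above the flange; pushing the lip over them takes about 11 N (the flange sinks some 7 mm first), then it clicks, the force drops and the cap slides on until its rim rests on the brass ring, 18 mm above the flange.
- blue_cap_center (a point): A smaller blue cap, 26 mm diameter, 22 mm tall, standing on the bench: not needed, leave it. The point is half-way up.
- plug_a_center (a point): Nickel coaxial plug lying on its side, 46 mm long, 23 mm diameter: leave it. The point is its middle.
- plug_b_center (a point): Nickel coaxial plug standing upright, 46 mm tall, 23 mm diameter: leave it. The point is half-way up.
- driver_center (a point): Screwdriver lying flat: leave it.
- cleaner_center (a point): Cleaner bottle standing, 50 mm diameter, 150 mm tall: leave it. The point is half-way up.

How it is judged:
By the outcome, as a careful person would: the job done as asked, in the order asked, and still so for the second after the job is handed in, while the arm keeps its last pose, push and grip.
It also fails if it takes over 72 s, if anything falls off the work surface, if the arm or the gripper's body presses on something with over 40 N, if the wrist force passes 120 N, or if a joint passes its speed limit or range.

### The arm

A 6-joint arm with a two-finger parallel gripper is mounted at the origin on the work surface. World frame = base frame: x ahead of the robot, y to its left, z up, the work surface at z = 0. Lengths are in m, angles in degrees, forces in N, time in s.
With the tool pointing down it reaches from about 0.4 to 0.825 m from the base axis. Payload 7 kg.
Tool frame: the origin (TCP) lies at the very end of the fingers, on their centre line; the grasp point (between the pads) lies 19 mm behind it (r.hold_point_z is the distance from the TCP to the grasp point, in m); z points along the fingers, y is the direction in which the jaws open and shut (so a half turn about z gives the same grasp; the last joint's range is limited). The gripper opens to 88 mm and grips with 3 to 60 N. Pads are 19 mm wide; open, the fingers measure 130 mm over their backs; the gripper's body (78 mm by 193 mm) begins 47 mm behind the grasp point.
Start: joints at [89.674, 20.546, 0.682, 0, -70.136, -16.507], TCP at [0.195, 0.646, 0.227] pointing down, gripper open.
Joint ranges: [-176.03, 176.03], [-82.01, 121.73], [-58.28, 71.71], [-173.87, 95.51], [-174.79, -0.11], [-173.66, 173.66]. Speed limits (degrees/s): [136.94, 136.94, 172.46, 180, 180, 180].

### API

Orientations are given as [roll, pitch, yaw] about the fixed x, y, z axes, in that order (R = Rz(yaw) Ry(pitch) Rx(roll)).
In Python, from plant import r gives the robot as it stands. The module is installed in compiled form; this text tells all that it offers.
- The arm moves only by the shell command python3 -m inch 'ROWS' [FORCE]. ROWS is text: rows parted by semicolons, each of 7 numbers parted by spaces: the shift along the tool's x, y, z in m, then the turn, a rotation vector about the tool's x, y, z in rad, then the opening, from 0 (shut) to 1 (fully open). In form: tx ty tz ax ay az jaw; .... A call has 1 to 20 rows; each row shifts and turns the commanded pose from where the row before left it, along the tool's axes as they then stand; what a row does not reach is not made up. A row lasts 1/12 s, in which the tool goes at most 41.7 mm and 7.16 degrees, less where a joint would pass 70% of its speed; a pose out of reach is approached as far as the arm can. A call with a gripper value outside its range is refused whole. The fingers move at their own pace and stop on an object; FORCE is the grip in N (left out, the last holds). Time passes only in rows, so rows that do not move let the fingers close. It gives the time, the measured TCP pose, the force and the opening at its end, in the units of the state.
- r.get_state(): the state, without advancing time (a new reading comes with each control period).
- r.capture(name): name is "scene" or "top" or "wrist"; returns the picture (420x560x3 uint8, red, green, blue); there is no depth.
- r.camera_params(name): a dict with "vfov" (degrees; the focal length in pixels is half the picture's height over the tangent of half this angle, whatever the lens; pixels are square), "cx", "cy" (the principal point, pixels), "R" (3x3) and "t" (3): a world point X has camera coordinates R X + t. Camera axes: x right, y down, z forward; pixel columns grow to the right and rows downward; lengths in m; the calibration is good to about 2 mm. A picture is of the moment at which its call begins: read the wrist's pose just before it. camera_params takes no time and is no camera call; for the wrist camera it gives the pose at the moment of the call.
- r.close_job(): hands the job in, once; it reports no verdict.
Trained networks look in the newest picture that a camera, given by its name, has taken for a name from the list of things; names that differ only in an ending like _2 or _b are one class to them, and where a whole thing is asked for, a point or a joint stands for the part that bears it (a point fixed in the world has none). Each returns a list of dicts, best first, with "p" (0 to 1); they miss things now and then, are a little off and sometimes report something else, mostly with a low value. They report only what shows in the picture. A call takes as long as a camera call.
- r.recognise(target, camera): "xy" ([column, row] in pixels, amid what is visible of it).
The state is a dict: "time_s": time; "joints": joint angles; "qd": joint speeds; "joint_torque": joint torques, N m; "tcp_pos": TCP position; "eef_rot": TCP orientation; "contact_force": force on the tool from outside, world axes, zero at the start; "moment": the same for the moment, N m; "gripper_width": finger opening in m.
Only numpy, scipy, OpenCV 4.12 (cv2) and the standard library are available. Lean on these libraries where they do the work, as an engineer would, in place of code of your own. Each camera call takes 0.05 s, during which the arm holds its last target.

## Working session

There is one attempt and no reset: what is moved stays moved. The work goes in short steps, Python scripts to look and compute and a shell command to move; the robot and the scene stay as the last step left them, time stands still between calls to the robot, and variables do not carry over. Pictures are saved under pics/ and viewed, and the job is handed in when it is done.

```bash
mkdir -p pics; cat > h.py <<'E'
import numpy as np, cv2
from plant import r
from scipy.spatial.transform import Rotation as Ro
def cap(n,f):
    p=r.camera_params(n); im=r.capture(n); cv2.imwrite('pics/'+f+'.png',im[:,:,::-1]); return p,im
def ray(p,xy):
    f=210/np.tan(np.radians(p['vfov'])/2)
    d=np.array([(xy[0]-p['cx'])/f,(xy[1]-p['cy'])/f,1.]); R=np.array(p['R']);t=np.array(p['t'])
    return -R.T@t, R.T@d
def onz(p,xy,z):
    o,d=ray(p,xy); return o+d*(z-o[2])/d[2]
def proj(p,X):
    f=210/np.tan(np.radians(p['vfov'])/2)
    c=np.array(p['R'])@np.array(X)+np.array(p['t']); return np.array([p['cx']+f*c[0]/c[2],p['cy']+f*c[1]/c[2]])
def tri(rays):
    A=0;b=0
    for o,d in rays:
        d=d/np.linalg.norm(d);P=np.eye(3)-np.outer(d,d);A=A+P;b=b+P@o
    return np.linalg.solve(A,b)
E
python3 - <<'E'
from h import *
np.set_printoptions(precision=4,suppress=True)
s=r.get_state();print(s)
for n in ['scene','top','wrist']:
    p,im=cap(n,n+'0');print(n,p)
hz={'seat':.054,'stud_top':.092,'seal_center':.004,'spacer_center':.005,'cap_center':.017,'blue_cap_center':.011,'plug_a_center':.0115,'plug_b_center':.023,'driver_center':.01,'cleaner_center':.075}
for k,z in hz.items():
    for n in ['scene','top']:
        p=r.camera_params(n)
        for d in r.recognise(k,n)[:2]:
            print(k,n,round(d['p'],2),np.round(d['xy'],1),onz(p,d['xy'],z)[:2])
E
```

```text
{'time_s': 0.0, 'joints': array([ 89.6733,  20.5906,   0.6343,  -0.0206, -70.1357, -16.5059]), 'qd': array([-0.0302, -0.036 ,  0.0725,  0.0247, -0.0116, -0.0776]), 'joint_torque': array([  0.0007, -58.2713,  29.3062,   6.9972,   0.007 ,  -0.0002]), 'tcp_pos': array([0.1954, 0.6456, 0.2256]), 'eef_rot': array([179.9063,  -0.0075, -16.8396]), 'contact_force': array([-0.0264, -0.3172,  0.3235]), 'moment': array([-0.0015, -0.0386, -0.002 ]), 'gripper_width': 0.08761518491458906}
scene {'vfov': 57.81088649072129, 'cx': 277.3999514577598, 'cy': 205.51757100372976, 'R': array([[ 0.5229,  0.8524, -0.0006],
       [ 0.5286, -0.3249, -0.7843],
       [-0.6687,  0.4098, -0.6204]]), 't': array([-0.3134, -0.1972,  1.3043])}
top {'vfov': 55.87583388708512, 'cx': 281.93832841970254, 'cy': 206.5558525687753, 'R': array([[ 0.0298, -0.9995, -0.008 ],
       [-0.9958, -0.029 , -0.0863],
       [ 0.086 ,  0.0105, -0.9962]]), 't': array([0.0309, 0.5523, 1.0415])}
wrist {'vfov': 59.45392906535655, 'cx': 281.760273145006, 'cy': 206.54410558707852, 'R': array([[-0.2898, -0.9571,  0.0012],
       [-0.9172,  
[... 618 characters left out ...]
r scene 0.52 [350.3 229.5] [0.6312 0.1944]
cap_center top 0.72 [384. 217.] [ 0.5316 -0.2288]
blue_cap_center scene 0.56 [316.  195.3] [0.4643 0.2107]
blue_cap_center top 0.39 [217.8 233.2] [0.4748 0.219 ]
plug_a_center scene 0.41 [301.5 264. ] [0.6594 0.0276]
plug_a_center top 0.66 [289.5 166.5] [0.6632 0.0298]
plug_b_center scene 0.63 [105.3 254. ] [ 0.4056 -0.3466]
plug_b_center top 0.63 [429.3 269.5] [ 0.3954 -0.348 ]
driver_center scene 0.59 [116.1 344.4] [ 0.6445 -0.3814]
driver_center top 0.95 [439.  174.4] [ 0.6532 -0.3797]
cleaner_center scene 0.88 [431.2 191.6] [0.6739 0.4187]
cleaner_center top 0.73 [136.5 158. ] [0.6623 0.4279]
cleaner_center top 0.21 [217.8 179.4] [0.6123 0.2141]
```

View pics/scene0.png

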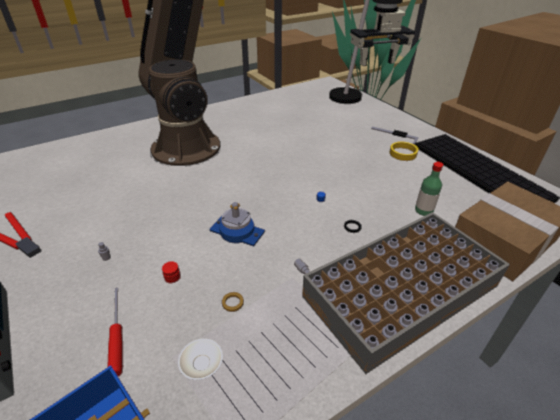

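View pics/top0.png

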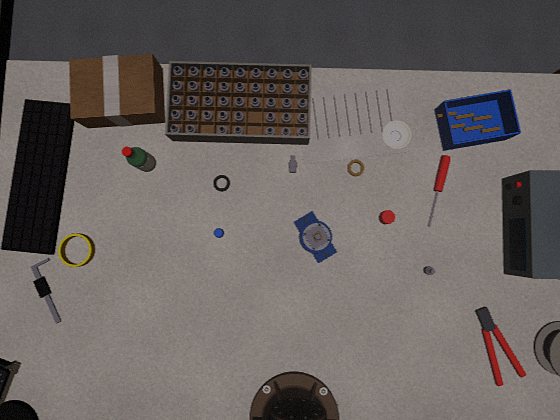

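View pics/wrist0.png

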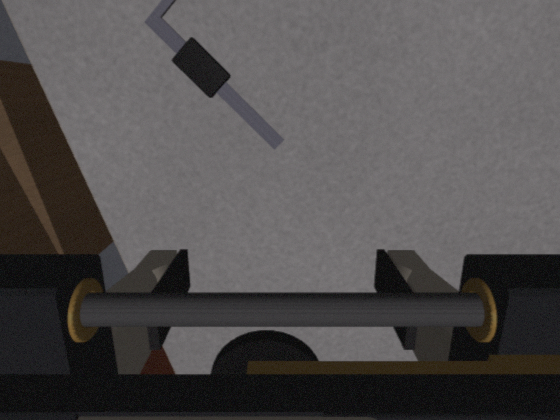

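The scene picture shows the connector at (236,220), seal at (352,226), spacer at (232,301) and red cap at (171,271). The top picture shows them at (316,236), (222,183), (356,168) and (387,217). Next I measure these by colour segmentation and cross-check the two views.

```bash
python3 - <<'E'
from h import *
np.set_printoptions(precision=4,suppress=True)
P={n:r.camera_params(n) for n in['scene','top']}
I={n:cv2.imread(f'pics/{n}0.png') for n in P}
def crop(n,xy,w=30,k=8):
    x,y=xy; return cv2.resize(I[n][y-w:y+w,x-w:x+w],None,fx=k*30/w/2.4,fy=k*30/w/2.4,interpolation=cv2.INTER_CUBIC)
rows=[]
for n,pts in {'top':[(222,183),(356,168),(387,217),(316,236)],'scene':[(352,226),(232,301),(171,271),(236,222)]}.items():
    rows.append(np.hstack([crop(n,p) for p in pts]))
cv2.imwrite('pics/crops.png',np.vstack(rows))
def cen(n,xy,f,w=16):
    x,y=xy;c=I[n][y-w:y+w,x-w:x+w].astype(int);m=f(c).astype(np.uint8)
    nn,l,st,ce=cv2.connectedComponentsWithStats(m);i=1+np.argmax(st[1:,4]);
    b=st[i];ys,xs=np.where(l==i);h=cv2.convexHull(np.stack([xs,ys],1).astype(np.int32));M=cv2.moments(h)
    return np.array([M['m10']/M['m00'],M['m01']/M['m00']])+[x-w,y-w],b
blk=lambda c:c.sum(2)<150
brs=lambda c:(c[:,:,2]-c[:,:,0]>40)
red=lambda c:(c[:,:,2]-c[:,:,1]>70)
for k,f,z,a,b in [('seal',blk,.005,(222,183),(352,226)),('spacer',brs,.006,(356,168),(232,301)),('cap',red,.02,(387,217),(171,271))]:
    for n,q in (('top',a),('scene',b)):
        c,bb=cen(n,q,f);print(k,n,c,bb,onz(P[n],c,z))
    print(tri([ray(P[n],cen(n,q,f)[0]) for n,q in (('top',a),('scene',b))]))
E
```

```text
seal top [221.35   182.7449] [  8   8  16  17 112] [0.6138 0.2163 0.005 ]
seal scene [352.3268 225.9765] [ 9 11 16 11 69] [0.6139 0.2176 0.005 ]
[0.6141 0.2166 0.0055]
spacer top [355.5285 167.3966] [  8   8  16  16 108] [ 0.6669 -0.1522  0.006 ]
spacer scene [232.1218 300.9877] [  6   7  21  19 200] [ 0.6656 -0.1515  0.006 ]
[ 0.6667 -0.1519  0.0074]
cap top [387.9481 216.4235] [ 11   9  13  14 136] [ 0.5332 -0.2386  0.02  ]
cap scene [170.3167 270.9538] [  7   6  17  21 274] [ 0.5313 -0.2357  0.02  ]
[ 0.5334 -0.2369  0.0227]
```

View pics/crops.png

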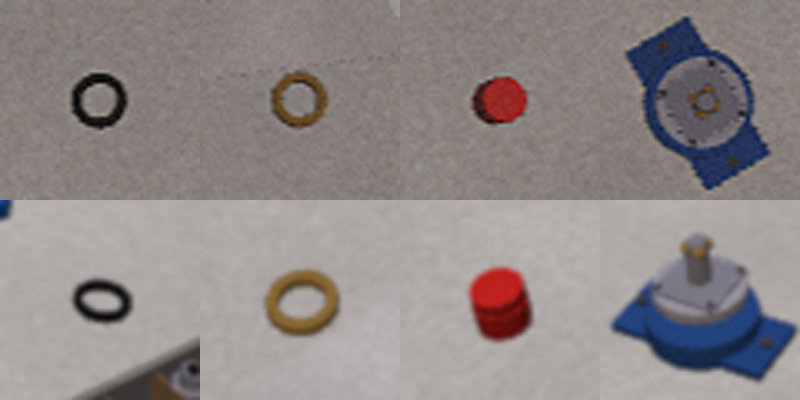

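```bash
python3 - <<'E'
from h import *
P={n:r.camera_params(n) for n in['scene','top']}
a=(317.3,236.2);b=(235.1,203.4)
print(tri([ray(P['top'],a),ray(P['scene'],b)]),onz(P['top'],a,.092),onz(P['scene'],b,.092))
E
python3 -m inch '0 0 0 0 0 -0.098 1; 0 0 0 0 0 -0.098 1; 0 0 0 0 0 -0.098 1; 0.026 0.027 0 0 0 0 1; 0.026 0.027 0 0 0 0 1; 0.026 0.027 0 0 0 0 1; 0.026 0.027 0 0 0 0 1; 0.026 0.027 0 0 0 0 1; 0.026 0.027 0 0 0 0 1; 0.026 0.027 0 0 0 0 1; 0.026 0.027 0 0 0 0 1; 0.026 0.027 0 0 0 0 1; 0.026 0.027 0 0 0 0 1; 0.026 0.027 0 0 0 0 1; 0.026 0.027 0 0 0 0 1; 0.026 0.027 0 0 0 0 1; 0.026 0.027 0 0 0 0 1; 0.026 0.027 0 0 0 0 1; 0.026 0.027 0 0 0 0 1'
```

```text
[ 0.47397222 -0.04322866  0.0924178 ] [ 0.47353057 -0.04417141  0.092     ] [ 0.4740045  -0.04214429  0.092     ]
time_s: 2.73
tcp_pos: [0.6127, 0.2126, 0.2268]
eef_rot: [-180.0, -0.0, 0.0]
contact_force: [-0.2, 0.6, 0.0]
gripper_width: 0.0876
```

```bash
python3 - <<'E'
from h import *
p,im=cap('wrist','w1');s=r.get_state();print(s['tcp_pos'],s['eef_rot'])
for d in r.recognise('seal_center','wrist'):print(d,onz(p,d['xy'],.004))
g=im.sum(2)
print(proj(p,[.6141,.2166,.004]),proj(p,s['tcp_pos']))
E
```

```text
[0.61612847 0.20825794 0.22627057] [ 1.79896115e+02 -3.59887256e-02 -1.37574526e-01]
{'xy': [279.2, 158.5], 'p': 0.9} [0.62950497 0.21470724 0.004     ]
[277.42622302 173.0851639 ] [289.60550761 262.29388055]
```

View pics/w1.png

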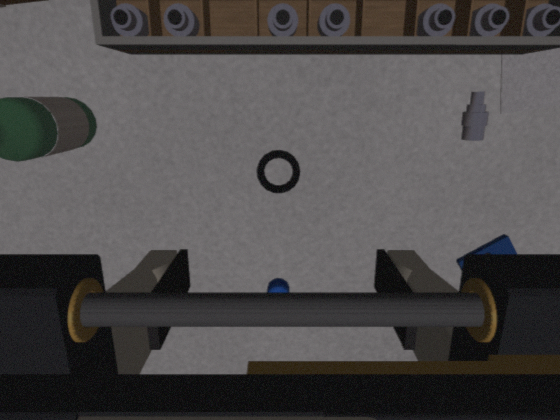

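The wrist picture shows the seal ring at (278.5,171.5), about 1.5 px from where I predicted it. I'll fit its outline.

```bash
cat >> h.py <<'E'
def ringfit(im,xy,f,w=45):
    x,y=map(int,xy);c=im[y-w:y+w,x-w:x+w].astype(int);m=f(c).astype(np.uint8)
    nn,l,st,ce=cv2.connectedComponentsWithStats(m);i=1+np.argmax(st[1:,4])
    ys,xs=np.where(l==i);h=cv2.convexHull(np.stack([xs,ys],1).astype(np.int32));e=cv2.fitEllipse(h)
    return np.array(e[0])+[x-w,y-w],e[1:],st[i]
blk=lambda c:c.sum(2)<150
brs=lambda c:(c[:,:,0]-c[:,:,2]>35)
red=lambda c:(c[:,:,0]-c[:,:,1]>60)
E
python3 - <<'E'
from h import *
for k in range(2):
    s=r.get_state();p,im=cap('wrist','w1b')
    c,e,st=ringfit(im,(278,172),blk);print(s['tcp_pos'],c,e,st,onz(p,c,.006))
E
```

```text
[0.61427793 0.21018891 0.22593668] [275.38269424 172.8628273 ] ((42.20417404174805, 42.66801071166992), 145.21763610839844) [ 22  25  42  43 795] [0.61642835 0.21596914 0.006     ]
[0.61296299 0.21179449 0.2259663 ] [277.01624298 171.4877243 ] ((42.40921401977539, 42.51021957397461), 139.6405792236328) [ 23  24  43  42 788] [0.61645218 0.21593997 0.006     ]
```

```bash
python3 -m inch '0.004 -0.003 0.03 0 0 0 1; 0 0 0.035 0 0 0 1; 0 0 0.035 0 0 0 1; 0 0 0.035 0 0 0 1; 0 0 0.035 0 0 0 1; 0 0 0.02 0 0 0 1; 0 0 0 0 0 0 1; 0 0 0 0 0 0 1; 0 0 0 0 0 0 1'; python3 - <<'E'
from h import *
for k in range(3):
    s=r.get_state();p,im=cap('wrist','w2');print(s['tcp_pos'],s['eef_rot'],s['contact_force'])
E
```

```text
time_s: 3.68
tcp_pos: [0.6164, 0.2185, 0.0384]
eef_rot: [-179.9, -0.1, 0.1]
contact_force: [0.2, 0.7, 1.5]
gripper_width: 0.0877
[0.61637597 0.21851339 0.03844955] [-1.79942409e+02 -1.29288568e-01  1.03357747e-01] [0.19926541 0.68645532 1.46581546]
[0.61668786 0.21850132 0.03894676] [-1.79903239e+02 -1.76618343e-01  8.19735461e-02] [0.37449518 0.68099533 0.90314342]
[0.61670862 0.21839698 0.03901028] [-1.79886096e+02 -1.85499715e-01  6.22149560e-02] [-0.12964522  0.11762554  0.86922609]
```

View pics/w2.png

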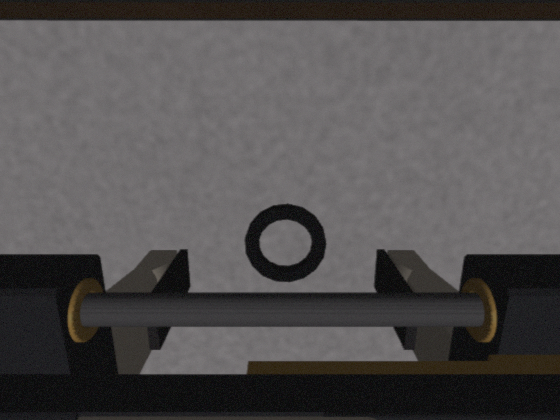

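The wrist picture shows the ring at (285,243), centred between the fingers, which are at columns 189 and 376. I'll refine this.

```bash
python3 - <<'E'
from h import *
s=r.get_state();p,im=cap('wrist','w3')
c,e,st=ringfit(im,(285,243),blk,48);print(s['tcp_pos'],c,e,st,onz(p,c,.005),onz(p,c,.008))
E
```

```text
[0.61660143 0.21816353 0.03886322] [284.73950958 242.51875687] ((77.43257904052734, 80.3995132446289), 88.3448486328125) [   8    9   81   78 2961] [0.61657176 0.21589711 0.005     ] [0.61778381 0.21591755 0.008     ]
```

```bash
python3 -m inch '0.0003 0.0022 0.018 0 0 0 1; 0 0 0.018 0 0 0 1; 0 0 0 0 0 0 1; 0 0 0 0 0 0 0; 0 0 0 0 0 0 0; 0 0 0 0 0 0 0; 0 0 0 0 0 0 0; 0 0 0 0 0 0 0; 0 0 0 0 0 0 0; 0 0 0 0 0 0 0' 15; python3 -c "
from plant import r
s=r.get_state();print(s['tcp_pos'],s['contact_force'],s['gripper_width'])"
```

```text
time_s: 4.72
tcp_pos: [0.6159, 0.2149, 0.0006]
eef_rot: [-180.0, -0.0, 0.0]
contact_force: [0.4, -0.6, 0.4]
gripper_width: 0.0465
[0.61587552 0.21492901 0.00064278] [ 0.44590837 -0.59158317  0.35598007] 0.04654194199732341
```

```bash
python3 -m inch '0 0 -0.01 0 0 0 0; 0 0 -0.04 0 0 0 0; 0 0 -0.04 0 0 0 0; 0 0 -0.04 0 0 0 0; 0 0 -0.04 0 0 0 0; -0.02 0.032 -0.01 0 0 0 0; -0.02 0.032 0 0 0 0 0; -0.02 0.032 0 0 0 0 0; -0.02 0.032 0 0 0 0 0; -0.02 0.032 0 0 0 0 0; -0.02 0.032 0 0 0 0 0; -0.02 0.032 0 0 0 0 0; -0.02 0.034 0 0 0 0 0; 0 0 0 0 0 0 0; 0 0 0 0 0 0 0; 0 0 0 0 0 0 0; 0 0 0 0 0 0 0'; python3 - <<'E'
from h import *
s=r.get_state();p,im=cap('wrist','w4');print(s['tcp_pos'],s['gripper_width'],proj(p,[.474,-.0435,.092]),proj(p,[.474,-.0435,.054]),proj(p,s['tcp_pos']))
E
```

```text
time_s: 6.13
tcp_pos: [0.4565, -0.0426, 0.1811]
eef_rot: [-180.0, -0.1, 0.0]
contact_force: [0.3, 0.3, 0.6]
gripper_width: 0.0442
[ 0.45654049 -0.0426223   0.18105243] 0.04423145169076998 [282.12823489 188.60644591] [282.10103772 177.16072778] [280.34759131 269.44394782]
```

View pics/w4.png

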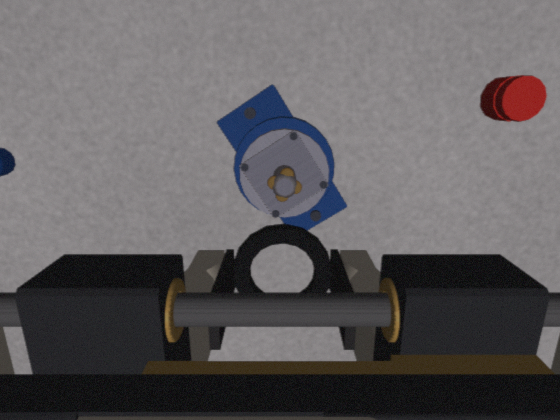

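The wrist picture shows the stud top at about (285,185) and the held ring at about (282,267). I'll zoom in to measure both.

```bash
python3 - <<'E'
import cv2
im=cv2.imread('pics/w4.png')
cv2.imwrite('pics/w4z.png',cv2.resize(im[145:320,220:345],None,fx=6,fy=6,interpolation=cv2.INTER_CUBIC)[:600] if 0 else cv2.resize(im[150:215,240:330],None,fx=8,fy=8,interpolation=cv2.INTER_CUBIC))
cv2.imwrite('pics/w4y.png',cv2.resize(im[215:320,220:345],None,fx=5,fy=5,interpolation=cv2.INTER_CUBIC))
E
```

```text
(no output)
```

View pics/w4z.png

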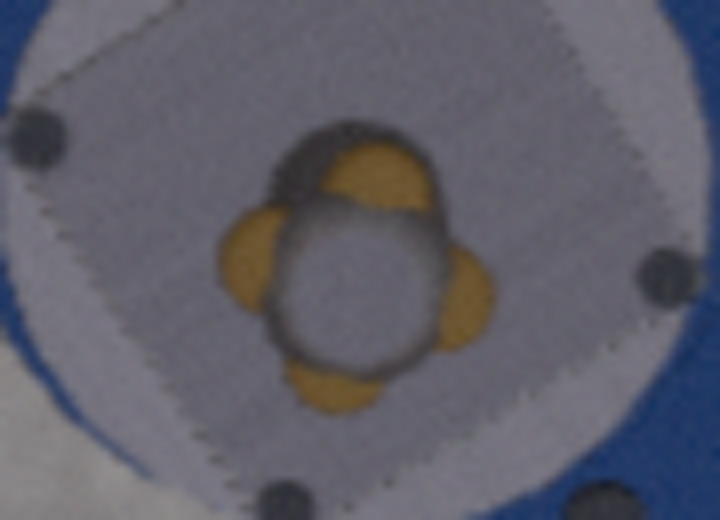

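View pics/w4y.png

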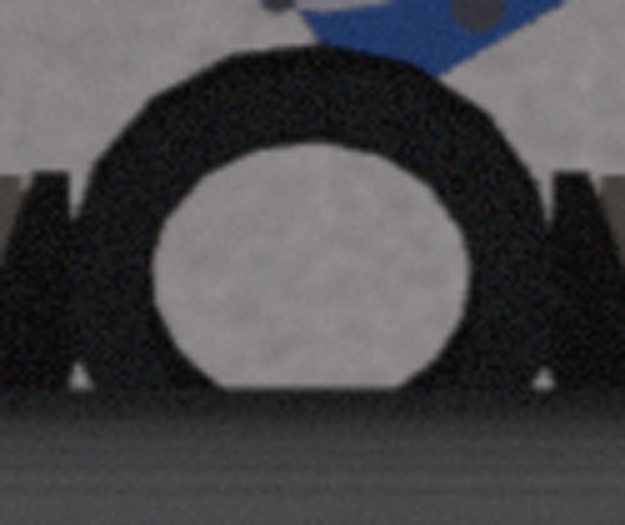

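```bash
python3 - <<'E'
from h import *
s=r.get_state();p=r.camera_params('wrist');T=s['tcp_pos'];print(T)
print('stud',onz(p,(285,186),.092)-T)
zb=T[2]-.0006
print('xc outer',onz(p,(282,223.8),zb)[0]-.023-T[0],'inner',onz(p,(282,243.4),zb+.008)[0]-.015-T[0])
a=onz(p,(220+152/5,270),zb+.004);b=onz(p,(220+470/5,270),zb+.004);print(a-T,b-T,(a+b)/2-T)
# flange disc check: balls
for q in [(240+255/8,150+258/8),(240+465/8,150+300/8),(240+338/8,150+385/8),(240+380/8,150+178/8)]: print(onz(p,q,.0845)-T)
E
```

```text
[ 0.45650304 -0.04244824  0.18079835]
stud [ 0.01933827 -0.0028696  -0.08879835]
xc outer -0.00039772824198219814 inner 0.0012670365188998667
[0.00139283 0.01381583 0.0034    ] [ 0.00142201 -0.01557781  0.0034    ] [ 0.00140742 -0.00088099  0.0034    ]
[ 0.02026958  0.0063565  -0.09629835]
[ 0.01647106 -0.01226368 -0.09629835]
[ 0.00863973 -0.00099704 -0.09629835]
[ 0.02746062 -0.00465808 -0.09629835]
```

```bash
python3 -m inch '0.0185 0.002 0.01 0 0 0 0; 0 0 0.03 0 0 0 0; 0 0 0.03 0 0 0 0; 0 0 0.008 0 0 0 0; 0 0 0 0 0 0 0; 0 0 0 0 0 0 0; 0 0 0 0 0 0 0; 0 0 0 0 0 0 0'; python3 - <<'E'
from h import *
s=r.get_state();p,im=cap('wrist','w5');T=s['tcp_pos'];print(T,s['contact_force'],s['gripper_width'])
cv2.imwrite('pics/w5z.png',cv2.resize(im[200:330,210:350,::-1],None,fx=4.5,fy=4.5,interpolation=cv2.INTER_CUBIC))
E
```

```text
time_s: 6.85
tcp_pos: [0.4756, -0.0447, 0.1041]
eef_rot: [-180.0, -0.2, 0.1]
contact_force: [-0.7, 0.3, 0.1]
gripper_width: 0.0445
[ 0.47559848 -0.04467264  0.10414787] [-0.66933822  0.27970119  0.09789713] 0.044511551099627775
```

View pics/w5z.png

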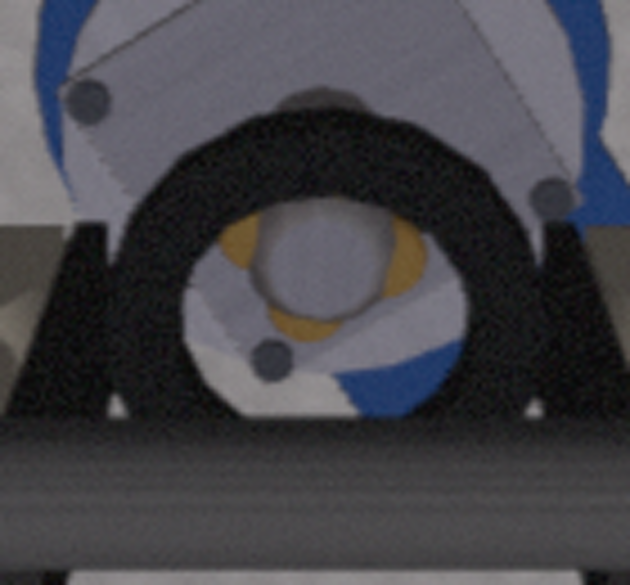

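```bash
python3 - <<'E'
from h import *
s=r.get_state();p=r.camera_params('wrist');T=s['tcp_pos'];print(T)
S=onz(p,(210+322/4.5,200+258/4.5),.092)-T;print('stud',S)
zb=T[2]-.0006
print('xc outer',onz(p,(282,200+108/4.5),zb)[0]-.023-T[0],'inner',onz(p,(282,243.8),zb+.008)[0]-.015-T[0],'y',(onz(p,(210+327.5/4.5,268),zb+.004)-T)[1])
E
```

```text
[ 0.47541841 -0.04473382  0.10402823]
stud [ 0.00079304 -0.00055837 -0.01202823]
xc outer -0.0005127630788619997 inner 0.0010449754347893192 y -0.0011422855458200695
```

```bash
python3 -m inch '0.0005 -0.0005 0.012 0 0 0 0; 0 0 0.012 0 0 0 0; 0 0 0.011 0 0 0 0; 0 0 0.006 0 0 0 0; 0 0 0.004 0 0 0 0; 0 0 0 0 0 0 0; 0 0 0 0 0 0 0; 0 0 0 0 0 0 0'; python3 - <<'E'
from h import *
s=r.get_state();p,im=cap('wrist','w6');T=s['tcp_pos'];print(T,s['contact_force'],s['gripper_width'])
E
```

```text
time_s: 7.57
tcp_pos: [0.4754, -0.0445, 0.0582]
eef_rot: [-180.0, -0.1, 0.0]
contact_force: [0.1, -0.5, -0.8]
gripper_width: 0.0444
[ 0.4754296  -0.04447498  0.0582176 ] [ 0.1449828  -0.45810288 -0.80141511] 0.044449040162109835
```

View pics/w6.png

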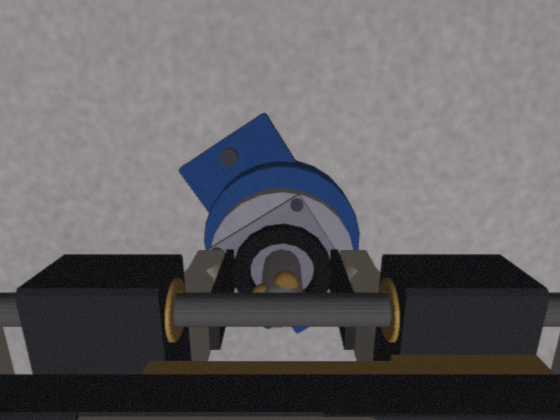

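```bash
python3 -m inch '0 0 0.0025 0 0 0 0; 0 0 0 0 0 0 0; 0 0 0 0 0 0 0.6; 0 0 0 0 0 0 0.8; 0 0 0 0 0 0 0.8; 0 0 0 0 0 0 0.8; 0 0 -0.02 0 0 0 1; 0 0 -0.03 0 0 0 1; 0 0 -0.035 0 0 0 1; -0.02 0 -0.035 0 0 0 1; 0 0 0 0 0 0 1; 0 0 0 0 0 0 1'; python3 - <<'E'
from h import *
s=r.get_state();p,im=cap('wrist','w7');T=s['tcp_pos'];print(T,s['contact_force'],s['gripper_width'])
E
```

```text
time_s: 8.62
tcp_pos: [0.4556, -0.0442, 0.1774]
eef_rot: [-179.9, -0.3, 0.0]
contact_force: [0.2, -0.3, 0.1]
gripper_width: 0.0879
[ 0.45557865 -0.04424719  0.17739785] [ 0.23732091 -0.34285296  0.12212745] 0.0879106070214427
```

View pics/w7.png

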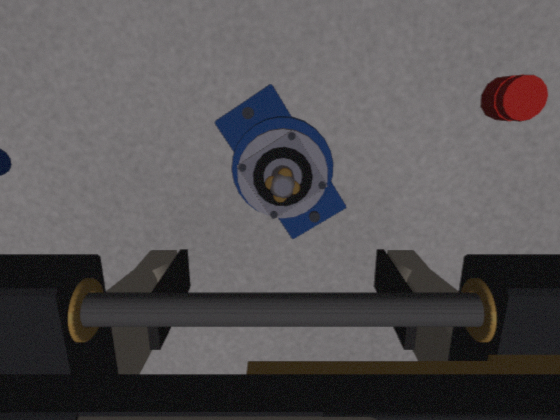

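The seal is lying flat around the stud at (283,177). Next is the brass ring.

```bash
python3 -m inch '0.03 0.0155 0 0 0 0 1; 0.03 0.0155 0 0 0 0 1; 0.03 0.0155 0.01 0 0 0 1; 0.03 0.0155 0.02 0 0 0 1; 0.03 0.0155 0.02 0 0 0 1; 0.03 0.0155 0.02 0 0 0 1; 0.032 0.0155 0.02 0 0 0 1; 0 0 0.025 0 0 0 1; 0 0 0.025 0 0 0 1; 0 0 0 0 0 0 1; 0 0 0 0 0 0 1; 0 0 0 0 0 0 1'; python3 - <<'E'
from h import *
for k in range(2):
    s=r.get_state();p,im=cap('wrist','w8');T=s['tcp_pos'];print(T,proj(p,[.669,-.153,.008]))
    c,e,st=ringfit(im,proj(p,[.669,-.153,.008]),brs,55);print(c,e,st,onz(p,c,.007)-T)
E
```

```text
time_s: 9.67
tcp_pos: [0.6672, -0.1531, 0.0354]
eef_rot: [180.0, 0.0, 0.0]
contact_force: [-0.2, 0.4, 0.6]
gripper_width: 0.0878
[ 0.66718359 -0.15311829  0.03536162] [280.30550009 243.68227605]
[279.92869949 243.21736526] ((77.95201873779297, 82.17740631103516), 85.7217788696289) [  14   16   83   79 2682] [ 0.00167704  0.00032703 -0.02836162]
[ 0.66778844 -0.15297629  0.03642436] [280.55954912 244.04859471]
[279.95245361 243.84636307] ((77.2974624633789, 81.5395736694336), 92.53290557861328) [  14   16   82   78 2637] [ 0.00091999  0.00031199 -0.02942436]
```

View pics/w8.png

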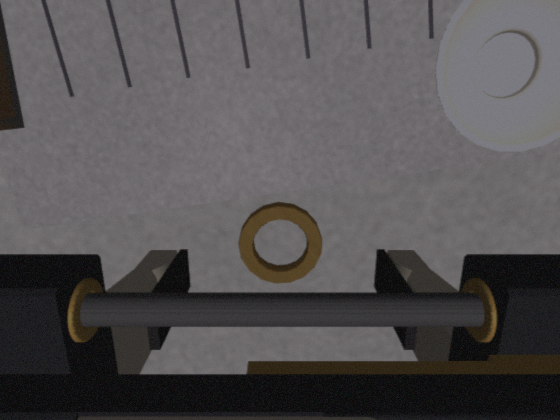

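The brass ring is centred at (280,243), between the fingers.

```bash
python3 -m inch '0.0012 -0.0003 0.016 0 0 0 1; 0 0 0.016 0 0 0 1; 0 0 0 0 0 0 1; 0 0 0 0 0 0 0; 0 0 0 0 0 0 0; 0 0 0 0 0 0 0; 0 0 0 0 0 0 0; 0 0 0 0 0 0 0; 0 0 0 0 0 0 0; 0 0 0 0 0 0 0' 25; python3 -c "
from plant import r
s=r.get_state();print(s['tcp_pos'],s['contact_force'],s['gripper_width'])"
```

```text
time_s: 10.6
tcp_pos: [0.6683, -0.1528, 0.0033]
eef_rot: [180.0, -0.0, 0.0]
contact_force: [-0.3, 0.4, 0.4]
gripper_width: 0.0468
[ 0.66825373 -0.15277809  0.0033371 ] [-0.27604564  0.4050368   0.43972449] 0.04676078833157117
```

```bash
python3 -m inch '0 0 -0.01 0 0 0 0; 0 0 -0.035 0 0 0 0; 0 0 -0.035 0 0 0 0; 0 0 -0.035 0 0 0 0; -0.01 -0.005 -0.03 0 0 0 0; -0.029 -0.015 -0.03 0 0 0 0; -0.029 -0.015 0 0 0 0 0; -0.029 -0.015 0 0 0 0 0; -0.029 -0.015 0 0 0 0 0; -0.029 -0.015 0 0 0 0 0; -0.029 -0.015 0 0 0 0 0; -0.02 -0.013 0 0 0 0 0; -0.008 -0.002 0 0 0 0 0; 0 0 0 0 0 0 0; 0 0 0 0 0 0 0; 0 0 0 0 0 0 0; 0 0 0 0 0 0 0'; python3 - <<'E'
from h import *
s=r.get_state();p,im=cap('wrist','w9');print(s['tcp_pos'],s['gripper_width'])
a=cv2.resize(im[150:215,235:335,::-1],None,fx=6,fy=6,interpolation=cv2.INTER_CUBIC)
b=cv2.resize(im[215:310,235:335,::-1],None,fx=6,fy=6,interpolation=cv2.INTER_CUBIC)
cv2.imwrite('pics/w9z.png',a);cv2.imwrite('pics/w9y.png',b)
E
```

```text
time_s: 12.02
tcp_pos: [0.4587, -0.044, 0.1763]
eef_rot: [180.0, -0.0, -0.0]
contact_force: [0.1, -0.1, -1.3]
gripper_width: 0.0442
[ 0.45867273 -0.04395741  0.17630711] 0.044244714783824565
```

View pics/w9z.png

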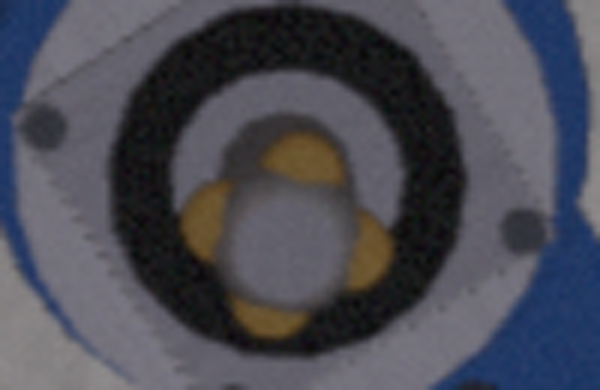

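View pics/w9y.png

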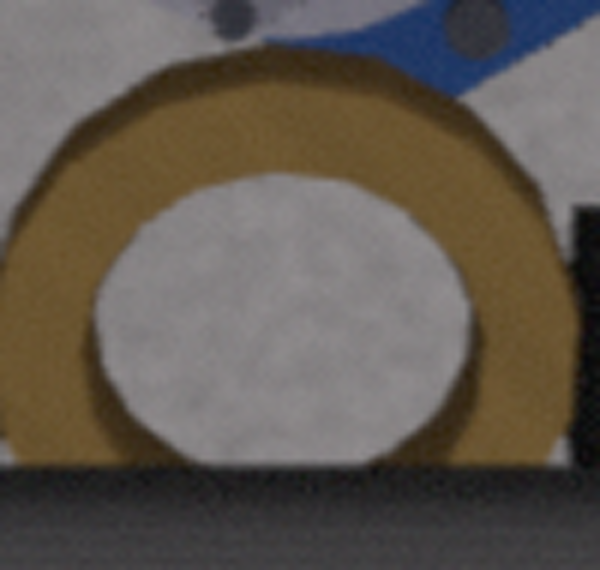

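```bash
python3 - <<'E'
from h import *
s=r.get_state();p=r.camera_params('wrist');T=s['tcp_pos'];print(T)
print('stud',onz(p,(283,190.7),.092)-T,'seal',onz(p,(282.9,180),.061)-T)
z=T[2]+.0067
print('outer',onz(p,(282,228.3),z)[0]-.023-T[0],'inner',onz(p,(282,243.7),z)[0]-.015-T[0],'y',(onz(p,(282.1,270),z)-T)[1])
E
```

```text
[ 0.45851349 -0.0440072   0.1761062 ]
stud [ 0.01710741 -0.00152524 -0.0841062 ] seal [ 0.01765316 -0.00155196 -0.1151062 ]
outer 7.963010020056727e-05 inner 0.000844307510653286 y -0.0008216285957515501
```

```bash
python3 -m inch '0.0168 0.0007 0.01 0 0 0 0; 0 0 0.03 0 0 0 0; 0 0 0.025 0 0 0 0; 0 0 0 0 0 0 0; 0 0 0 0 0 0 0; 0 0 0.01 0 0 0 0; 0 0 0.01 0 0 0 0; 0 0 0.01 0 0 0 0; 0 0 0.01 0 0 0 0; 0 0 0 0 0 0 0; 0 0 0 0 0 0 0'; python3 - <<'E'
from h import *
s=r.get_state();p,im=cap('wrist','w10');T=s['tcp_pos'];print(T,s['contact_force'],s['gripper_width'])
E
```

```text
time_s: 12.98
tcp_pos: [0.4756, -0.0444, 0.0724]
eef_rot: [180.0, -0.1, 0.0]
contact_force: [0.0, -0.2, -0.0]
gripper_width: 0.0442
[ 0.47557072 -0.04439413  0.07243993] [ 0.04633766 -0.230462   -0.00773402] 0.04420992460952927
```

View pics/w10.png

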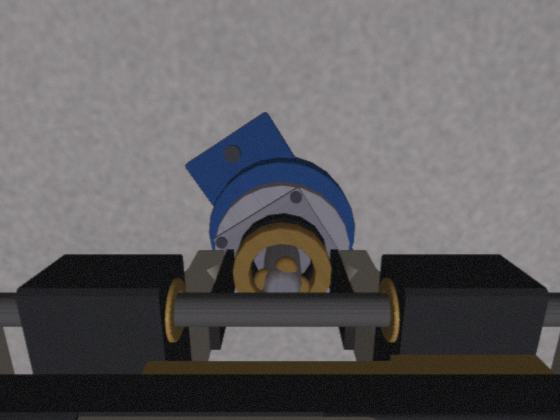

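The brass ring is over the stud and meets no force. I'll lower it and release.

```bash
python3 -m inch '0 0 0.006 0 0 0 0; 0 0 0 0 0 0 0; 0 0 0 0 0 0 0; 0 0 0 0 0 0 0.6; 0 0 0 0 0 0 0.8; 0 0 0 0 0 0 0.8; 0 0 0 0 0 0 0.8; 0 0 -0.02 0 0 0 1; 0 0 -0.03 0 0 0 1; 0 0 -0.035 0 0 0 1; -0.02 0 -0.025 0 0 0 1; 0 0 0 0 0 0 1; 0 0 0 0 0 0 1; 0 0 0 0 0 0 1'; python3 - <<'E'
from h import *
s=r.get_state();p,im=cap('wrist','w11');T=s['tcp_pos'];print(T,s['contact_force'],s['gripper_width'])
cv2.imwrite('pics/w11z.png',cv2.resize(im[140:225,225:345,::-1],None,fx=6,fy=6,interpolation=cv2.INTER_CUBIC))
cap('scene','s11')
i=cv2.imread('pics/s11.png');cv2.imwrite('pics/s11z.png',cv2.resize(i[185:250,200:275],None,fx=7,fy=7,interpolation=cv2.INTER_CUBIC))
E
```

```text
time_s: 14.2
tcp_pos: [0.4545, -0.0443, 0.1751]
eef_rot: [-180.0, -0.0, 0.0]
contact_force: [0.0, 0.1, -0.6]
gripper_width: 0.0876
[ 0.45446331 -0.04433849  0.17510872] [ 0.04752076  0.08214021 -0.59423285] 0.08762256960035227
```

View pics/w11z.png

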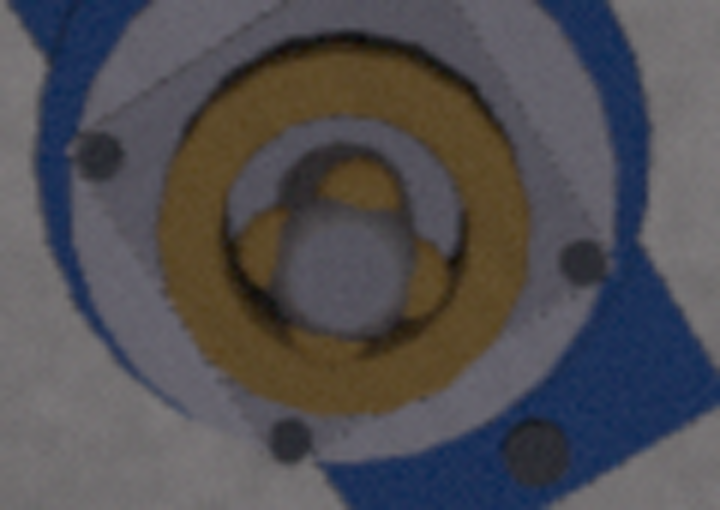

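View pics/s11z.png

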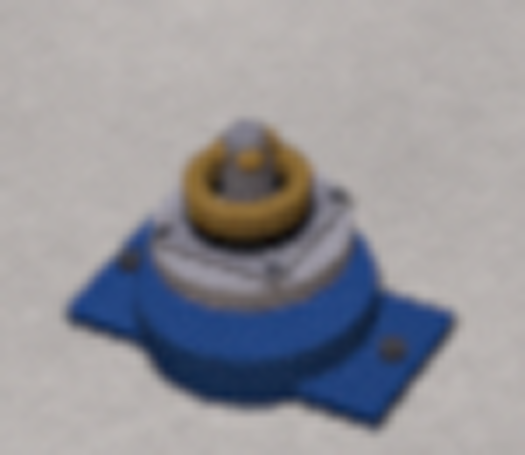

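View pics/w11.png

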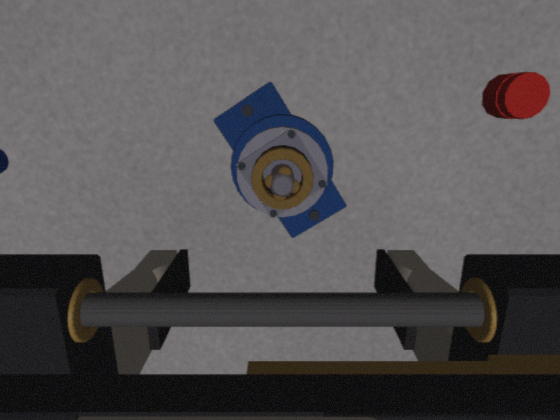

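Both rings lie flat and concentric on the flange. Next is the cap.

```bash
python3 -m inch '0.013 0.032 0 0 0 0 1; 0.013 0.032 0 0 0 0 1; 0.013 0.032 0 0 0 0 1; 0.013 0.032 0 0 0 0 1; 0.014 0.032 0.02 0 0 0 1; 0.014 0.034 0.02 0 0 0 1; 0 0 0.03 0 0 0 1; 0 0 0.025 0 0 0 1; 0 0 0 0 0 0 1; 0 0 0 0 0 0 1; 0 0 0 0 0 0 1'; python3 - <<'E'
from h import *
s=r.get_state();p,im=cap('wrist','w12');T=s['tcp_pos'];print(T,proj(p,[.535,-.238,.034]))
E
```

```text
time_s: 15.22
tcp_pos: [0.5353, -0.2383, 0.0809]
eef_rot: [180.0, 0.0, 0.1]
contact_force: [0.7, -0.0, 0.4]
gripper_width: 0.0874
[ 0.53525608 -0.23827121  0.08089511] [280.13326209 234.39525176]
```

View pics/w12.png

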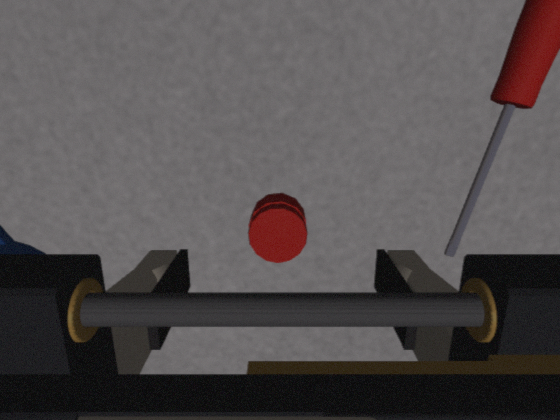

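```bash
python3 - <<'E'
from h import *
s=r.get_state();p,im=cap('wrist','w13');T=s['tcp_pos']
c=im[180:275,235:325];cv2.imwrite('pics/w13z.png',cv2.resize(c[:,:,::-1],None,fx=6,fy=6,interpolation=cv2.INTER_CUBIC))
f=lambda c:(c[:,:,0]>115)&(c[:,:,0]-c[:,:,1]>60)
c,e,st=ringfit(im,(278,232),f,45);print(T,c,e,st,onz(p,c,.034)-T)
E
```

```text
[ 0.53574193 -0.23816444  0.0817069 ] [277.49819183 235.83795547] ((52.969566345214844, 56.05952835083008), 91.78207397460938) [  17   23   56   53 2339] [-0.00138168  0.00185224 -0.0477069 ]
```

View pics/w13z.png

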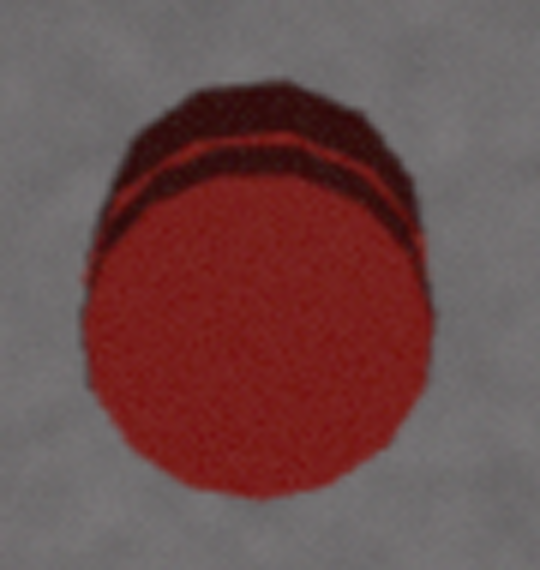

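```bash
python3 - <<'E'
from h import *
p=r.camera_params('wrist');im=cv2.imread('pics/w13.png')[:,:,::-1].astype(int)
m=((im[:,:,0]>75)&(im[:,:,0]-im[:,:,1]>50)).astype(np.uint8)
m=cv2.morphologyEx(m,cv2.MORPH_OPEN,np.ones((3,3)))
nn,l,st,ce=cv2.connectedComponentsWithStats(m);i=l[240,278]
cs,_=cv2.findContours((l==i).astype(np.uint8),0,1);q=max(cs,key=len)[:,0]
X=np.array([onz(p,a,.034)[:2] for a in q])
c=X.mean(0);
from scipy.optimize import least_squares
def rad(v,th,R,ph): 
    a=(th-ph+np.pi/12)%(np.pi/6)-np.pi/12  # ph = normal of a flat
    return R/np.cos(a)
best=[]
for ph0 in np.radians(np.arange(0,30,5)):
    def f(v):
        d=X-v[:2];th=np.arctan2(d[:,1],d[:,0]);return np.hypot(*d.T)-rad(v,th,v[2],v[3])
    o=least_squares(f,[*c,.018,ph0],x_scale=[.001,.001,.001,.1],loss='soft_l1',f_scale=.0002);best.append((o.cost,np.round(o.x[:3],4),np.degrees(o.x[3])%30))
for b in sorted(best,key=lambda b:b[0]):print(b)
E
```

```text
(np.float64(4.205813534141742e-06), array([ 0.5344, -0.2362,  0.0169]), np.float64(24.514832355470144))
(np.float64(4.20581353414686e-06), array([ 0.5344, -0.2362,  0.0169]), np.float64(24.514832949641722))
(np.float64(4.211708326242425e-06), array([ 0.5344, -0.2362,  0.0169]), np.float64(22.61888122707456))
(np.float64(4.429730352618188e-06), array([ 0.5344, -0.2362,  0.0169]), np.float64(14.506672314928629))
(np.float64(4.431651377360304e-06), array([ 0.5344, -0.2362,  0.0169]), np.float64(14.741209809417947))
(np.float64(4.7111882806521295e-06), array([ 0.5344, -0.2362,  0.0169]), np.float64(4.502248946398466))
```

```bash
python3 -m inch '-0.0013 -0.002 0 0 0 0.087 1; 0 0 0.02 0 0 0.087 1; 0 0 0.03 0 0 0 1; 0 0 0.0255 0 0 0 1; 0 0 0 0 0 0 1; 0 0 0 0 0 0 1; 0 0 0 0 0 0 0; 0 0 0 0 0 0 0; 0 0 0 0 0 0 0; 0 0 0 0 0 0 0; 0 0 0 0 0 0 0; 0 0 0 0 0 0 0; 0 0 0 0 0 0 0; 0 0 0 0 0 0 0' 50; python3 -c "
from plant import r
for i in range(2):
  s=r.get_state();print(s['tcp_pos'],s['contact_force'],s['moment'],s['eef_rot'],s['gripper_width']);r.capture('top')"
```

```text
time_s: 16.48
tcp_pos: [0.5333, -0.2363, 0.0049]
eef_rot: [180.0, -0.0, -10.0]
contact_force: [0.9, -0.0, -0.9]
gripper_width: 0.0397
[ 0.53334557 -0.23625553  0.00489699] [ 0.89140183 -0.02056784 -0.92317489] [-0.02907334  0.00891262  0.00651434] [ 1.79998966e+02 -1.91928228e-04 -9.95848585e+00] 0.03974886783800228
[ 0.53332818 -0.23626662  0.00483245] [ 0.88867    -0.84490136  1.58191188] [-0.17732038  0.05553373 -0.00832981] [ 1.79998230e+02  3.54938558e-03 -9.96010593e+00] 0.03617523742374585
```

```bash
python3 -m inch '0 0 0 0 0 0 0; 0 0 0 0 0 0 0; 0 0 -0.01 0 0 0 0; 0 0 -0.03 0 0 -0.087 0; 0 0 -0.035 0 0 -0.087 0; 0 0 -0.035 0 0 0 0; 0 0 -0.035 0 0 0 0; -0.011 -0.027 -0.03 0 0 0 0; -0.011 -0.028 0 0 0 0 0; -0.011 -0.028 0 0 0 0 0; -0.011 -0.028 0 0 0 0 0; -0.011 -0.028 0 0 0 0 0; -0.011 -0.028 0 0 0 0 0; -0.011 -0.025 0 0 0 0 0; 0 0 0 0 0 0 0; 0 0 0 0 0 0 0; 0 0 0 0 0 0 0; 0 0 0 0 0 0 0'; python3 - <<'E'
from h import *
for k in range(2):
    s=r.get_state();p,im=cap('wrist','w14');print(s['tcp_pos'],s['eef_rot'],s['gripper_width'])
a=cv2.resize(im[140:320,225:345,::-1],None,fx=3.3,fy=3.3,interpolation=cv2.INTER_CUBIC)
cv2.imwrite('pics/w14z.png',a)
E
```

```text
time_s: 18.08
tcp_pos: [0.4566, -0.0448, 0.18]
eef_rot: [180.0, -0.0, -0.0]
contact_force: [-0.2, 0.5, -0.1]
gripper_width: 0.0356
[ 0.45663357 -0.04484243  0.17997358] [ 1.79998586e+02 -1.48621747e-02 -1.76491214e-02] 0.03555161945542705
[ 0.45659737 -0.04501846  0.17980909] [ 1.79993580e+02  3.53750196e-03 -5.00332567e-02] 0.035633658502470675
```

View pics/w14z.png

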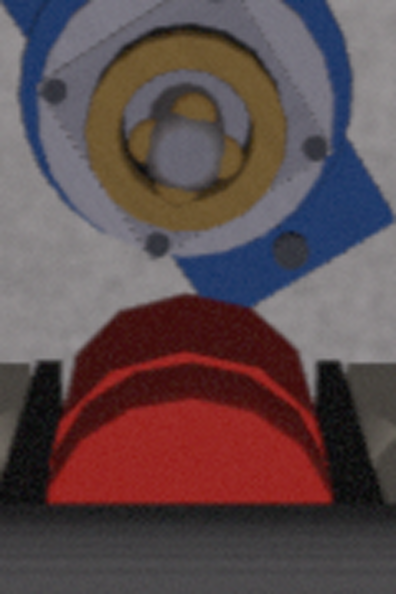

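```bash
python3 - <<'E'
from h import *
s=r.get_state();p=r.camera_params('wrist');T=s['tcp_pos'];print(T)
im=cv2.imread('pics/w14.png');cv2.imwrite('pics/w14y.png',cv2.resize(im[160:210,245:320],None,fx=8,fy=8,interpolation=cv2.INTER_CUBIC))
print('stud',onz(p,(281.1,185.5),.092)-T)
zr=T[2]-.0048
print('top',onz(p,(282,260.6),zr+.034)[0]-.018-T[0],'rim',onz(p,(282,228.8),zr)[0]-.018-T[0],'y',(onz(p,(282.4,290),zr+.034)-T)[1])
E
```

```text
[ 0.45653142 -0.04507413  0.17968417]
stud [ 0.01989795 -0.00024269 -0.08768417]
top 0.00016964288185028487 rim 0.0006530101633369645 y -0.0009295989855020309
```

View pics/w14y.png

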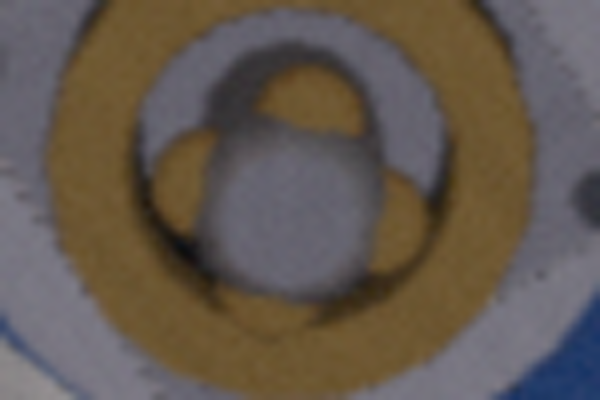

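```bash
python3 -m inch '0.019 -0.0004 0.01 0 0 0 0; 0 0 0.03 0 0 0 0; 0 0 0.03 0 0 0 0; 0 0 0.01 0 0 0 0; 0 0 0 0 0 0 0; 0 0 0 0 0 0 0; 0 0 0 0 0 0 0; 0 0 0 0 0 0 0' 60; python3 - <<'E'
from h import *
for k in range(2):
    s=r.get_state();p,im=cap('wrist','w15');print(s['tcp_pos'],s['eef_rot'],s['gripper_width'],s['contact_force'])
E
```

```text
time_s: 18.85
tcp_pos: [0.4763, -0.044, 0.1009]
eef_rot: [-180.0, -0.1, -0.0]
contact_force: [-0.1, -0.5, -0.2]
gripper_width: 0.0353
[ 0.47633593 -0.04397227  0.10091232] [-1.79974097e+02 -1.21579050e-01 -2.34387685e-03] 0.03527435057928049 [-0.12597358 -0.46181587 -0.16304148]
[ 0.47624033 -0.04389733  0.10090813] [-1.79969637e+02 -1.26449577e-01  4.18996916e-03] 0.035253874069198186 [-0.85369596  0.27706476 -0.10807359]
```

View pics/w15.png

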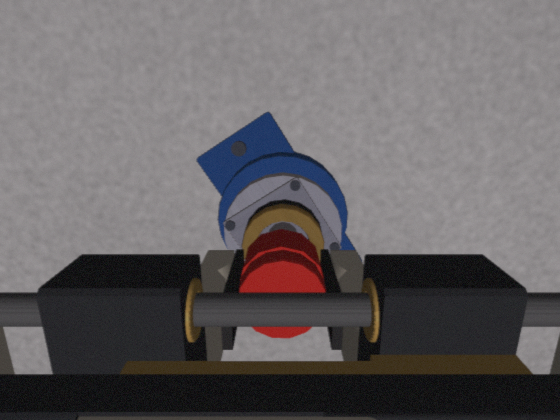

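The cap is over the stud and in line with the brass ring, at column 282. Descending gently.

```bash
python3 -m inch '-0.0005 0.0006 0.004 0 0 0 0; 0 0 0.004 0 0 0 0; 0 0 0.003 0 0 0 0; 0 0 0.002 0 0 0 0; 0 0 0.002 0 0 0 0; 0 0 0 0 0 0 0; 0 0 0 0 0 0 0'; python3 - <<'E'
from plant import r
for k in range(2):
    s=r.get_state();print(s['tcp_pos'],s['eef_rot'],s['contact_force'],s['moment'],s['gripper_width']);r.capture('top')
E
```

```text
time_s: 19.53
tcp_pos: [0.475, -0.0445, 0.0849]
eef_rot: [180.0, -0.0, 0.0]
contact_force: [-1.9, 1.8, 5.6]
gripper_width: 0.0357
[ 0.47499338 -0.04447317  0.08488623] [ 1.79993120e+02 -4.39058258e-03  2.99377616e-02] [-1.91747367  1.84257229  5.6373719 ] [0.52229045 0.61575094 0.02085265] 0.035678666194071465
[ 0.47497932 -0.04446424  0.08493863] [ 1.79994825e+02 -5.68939618e-03  2.62417498e-02] [-1.77003541  1.38232426  6.23388677] [ 0.49606737  0.64980177 -0.02488541] 0.03548886352898437
```

```bash
python3 -m inch '-0.0006 -0.0006 0.001 0 0 0 0; 0 0 0.001 0 0 0 0; 0 0 0.001 0 0 0 0; 0 0 0.001 0 0 0 0; 0 0 0 0 0 0 0'; python3 - <<'E'
from plant import r
for k in range(2):
    s=r.get_state();print(s['tcp_pos'],s['eef_rot'],s['contact_force'],s['moment'],s['gripper_width']);r.capture('top')
E
```

```text
time_s: 20.05
tcp_pos: [0.4752, -0.0441, 0.0814]
eef_rot: [180.0, -0.1, 0.1]
contact_force: [-0.8, -0.3, 10.3]
gripper_width: 0.0356
[ 0.47516377 -0.04405987  0.08144683] [ 1.79976514e+02 -8.92493453e-02  5.47219539e-02] [-0.84381143 -0.33175378 10.31507164] [-0.28740584  0.3495377   0.01660519] 0.03555041544618937
[ 0.47520666 -0.04404811  0.08153335] [ 1.79977061e+02 -9.21912565e-02  5.44424514e-02] [-1.43441243 -1.59095605  9.04170505] [-0.28535278  0.37669897  0.01277559] 0.035431990946548086
```

```bash
for i in 1; do python3 -m inch '0 0 0.0012 0 0 0 0; 0 0 0.0012 0 0 0 0; 0 0 0 0 0 0 0'; done; python3 -m inch '0 0 0.0012 0 0 0 0; 0 0 0.0012 0 0 0 0; 0 0 0 0 0 0 0'; python3 -m inch '0 0 0.0015 0 0 0 0; 0 0 0.0015 0 0 0 0; 0 0 0 0 0 0 0'
```

```text
time_s: 20.4
tcp_pos: [0.475, -0.044, 0.0789]
eef_rot: [180.0, -0.1, 0.0]
contact_force: [0.4, -0.3, 2.3]
gripper_width: 0.0357
time_s: 20.65
tcp_pos: [0.4742, -0.044, 0.0756]
eef_rot: [180.0, 0.0, 0.0]
contact_force: [0.4, -1.0, 1.5]
gripper_width: 0.035
time_s: 20.9
tcp_pos: [0.4743, -0.044, 0.0729]
eef_rot: [180.0, 0.0, 0.0]
contact_force: [-0.6, 0.2, 6.3]
gripper_width: 0.0351
```

It clicked: the force dropped from 10 N to 2 N, then rose again at the expected rim height. I'll press to mid-travel and hold.

```bash
python3 -m inch '0 0 0.001 0 0 0 0; 0 0 0.001 0 0 0 0; 0 0 0 0 0 0 0; 0 0 0 0 0 0 0; 0 0 0 0 0 0 0; 0 0 0 0 0 0 0'; python3 - <<'E'
from h import *
for k in range(5):
    s=r.get_state();print(s['tcp_pos'],s['contact_force'],s['gripper_width']);p,im=cap(['wrist','scene'][k%2],'w16'+'ab'[k%2])
i=cv2.imread('pics/w16b.png');cv2.imwrite('pics/s16z.png',cv2.resize(i[150:260,180:290],None,fx=5,fy=5,interpolation=cv2.INTER_CUBIC))
i=cv2.imread('pics/w16a.png');cv2.imwrite('pics/w16z.png',cv2.resize(i[130:320,190:370],None,fx=3,fy=3,interpolation=cv2.INTER_CUBIC))
E
```

```text
time_s: 21.4
tcp_pos: [0.4743, -0.044, 0.0713]
eef_rot: [180.0, -0.0, 0.0]
contact_force: [-2.4, -0.1, 8.1]
gripper_width: 0.0352
[ 0.474316   -0.04396259  0.07130202] [-2.44792999 -0.05440957  8.10100649] 0.035215531664302885
[ 0.47432266 -0.04396049  0.07128617] [-2.68723807 -0.47353955  8.03340921] 0.03534473334838501
[ 0.47432029 -0.04395713  0.07129797] [-2.72648502  0.61374562  7.71222482] 0.03531239353840094
[ 0.47433937 -0.04396114  0.07129871] [-1.74196568  1.66086575  7.7177609 ] 0.035588021968606415
[ 0.47436381 -0.04393919  0.07132201] [-1.38914819 -0.24389301  8.19620379] 0.03530478473941212
```

View pics/s16z.png

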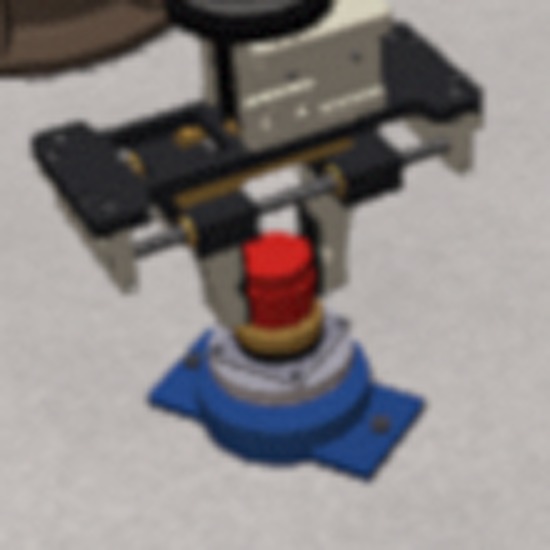

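View pics/w16z.png

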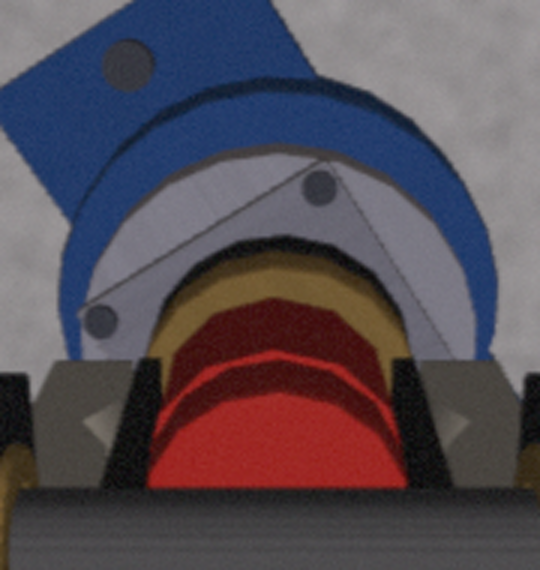

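```bash
python3 -m inch '0 0 0.0012 0 0 0 0; 0 0 0 0 0 0 0; 0 0 0 0 0 0 0; 0 0 0 0 0 0 0; 0 0 0 0 0 0 0; 0 0 0 0 0 0 0; 0 0 0 0 0 0 0; 0 0 0 0 0 0 0; 0 0 0 0 0 0 0; 0 0 0 0 0 0 0; 0 0 0 0 0 0 0; 0 0 0 0 0 0 0'; python3 - <<'E'
from h import *
for k in range(6):
    s=r.get_state();print(s['tcp_pos'],s['contact_force'],s['gripper_width']);p,im=cap('wrist','w17')
cv2.imwrite('pics/w17z.png',cv2.resize(im[130:320,190:370,::-1],None,fx=3,fy=3,interpolation=cv2.INTER_CUBIC))
E
```

```text
time_s: 22.65
tcp_pos: [0.4743, -0.044, 0.0702]
eef_rot: [180.0, -0.0, 0.0]
contact_force: [-2.3, 0.5, 9.1]
gripper_width: 0.0353
[ 0.47434072 -0.04396169  0.07022502] [-2.31788628  0.46259651  9.11622587] 0.035306177610246896
[ 0.47431686 -0.04397906  0.0702306 ] [-2.62655972  0.31252832  9.06984367] 0.03543903463343432
[ 0.47432594 -0.04396307  0.0702214 ] [-2.62131409  0.8485182   9.33633804] 0.03568828108394397
[ 0.4743115  -0.04396617  0.07019733] [-2.70520758  0.46300403  9.77483884] 0.03503386018343019
[ 0.47431644 -0.04396081  0.07021308] [-2.2398125   0.82913429  9.54763581] 0.03553362524404887
[ 0.47432762 -0.04397168  0.07020482] [-2.29775296  0.66904555  9.74070175] 0.035260525491370306
```

View pics/w17z.png

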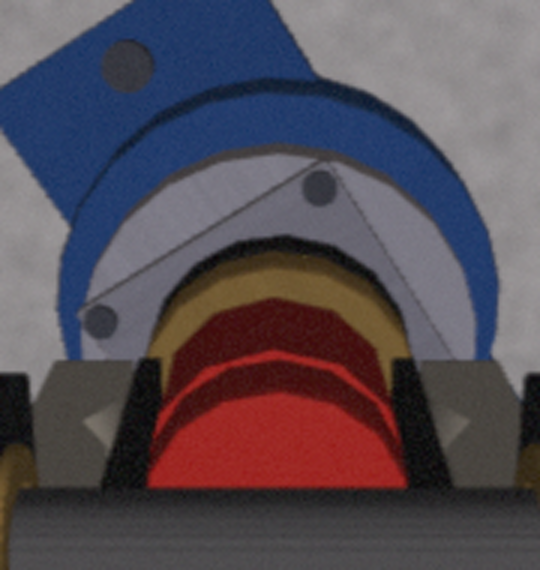

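```bash
python3 -m inch '0 0 0.0002 0 0 0 0; 0 0 0 0 0 0 0; 0 0 0 0 0 0 0; 0 0 0 0 0 0 0; 0 0 0 0 0 0 0; 0 0 0 0 0 0 0; 0 0 0 0 0 0 0; 0 0 0 0 0 0 0; 0 0 0 0 0 0 0; 0 0 0 0 0 0 0; 0 0 0 0 0 0 0; 0 0 0 0 0 0 0; 0 0 0 0 0 0 0; 0 0 0 0 0 0 0; 0 0 0 0 0 0 0; 0 0 0 0 0 0 0; 0 0 0 0 0 0 0; 0 0 0 0 0 0 0; 0 0 0 0 0 0 0; 0 0 0 0 0 0 0'; python3 -m inch '0 0 0 0 0 0 0; 0 0 0 0 0 0 0; 0 0 0 0 0 0 0; 0 0 0 0 0 0 0; 0 0 0 0 0 0 0; 0 0 0 0 0 0 0; 0 0 0 0 0 0 0; 0 0 0 0 0 0 0; 0 0 0 0 0 0 0; 0 0 0 0 0 0 0; 0 0 0 0 0 0 0; 0 0 0 0 0 0 0'; python3 - <<'E'
from h import *
cap('scene','s18');cap('top','t18')
i=cv2.imread('pics/s18.png');a=cv2.imread('pics/scene0.png');
cv2.imwrite('pics/s18z.png',cv2.resize(i[170:260,190:290],None,fx=6,fy=6,interpolation=cv2.INTER_CUBIC))
s=r.get_state();print(s['tcp_pos'],s['contact_force'],s['gripper_width'])
E
```

```text
time_s: 24.62
tcp_pos: [0.4744, -0.044, 0.0701]
eef_rot: [180.0, -0.0, 0.0]
contact_force: [-2.8, 1.0, 10.4]
gripper_width: 0.0353
time_s: 25.62
tcp_pos: [0.4743, -0.044, 0.0701]
eef_rot: [180.0, -0.0, 0.0]
contact_force: [-3.4, 1.3, 9.7]
gripper_width: 0.0358
[ 0.47433053 -0.0439623   0.07004329] [-4.01663129  0.94482294  9.57844288] 0.035414998627978665
```

View pics/s18z.png

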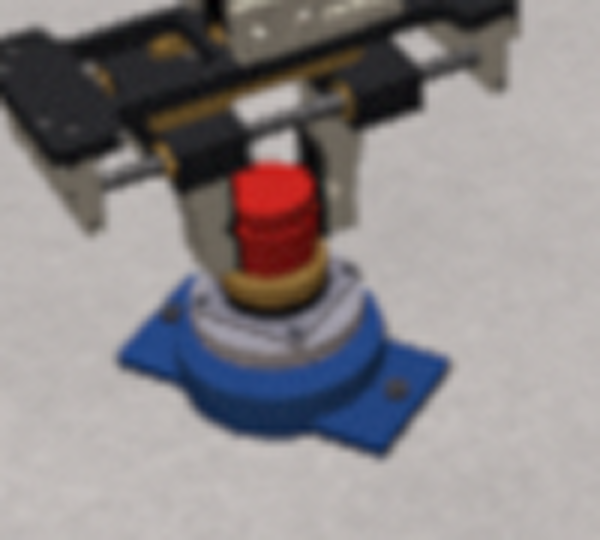

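View pics/s18.png

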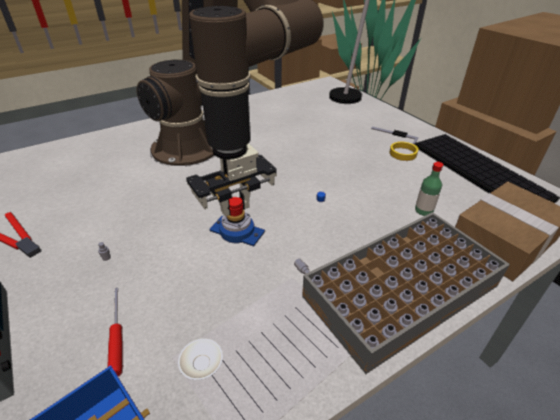

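The cap sits on the brass ring, the flange is pushed down, and the other things haven't moved. Handing in while still pressing.

```bash
python3 -c "
from plant import r
print(r.close_job())"
```

```text
the job is handed in; nothing more can be done
None
```

I fitted the black seal and then the brass spacer over the stud, and pictures showed both lying flat on the flange. I then pressed the red cap down until it clicked and handed the job in at about 26 s, with the gripper still holding and pressing the cap.

- **Click:** the push force rose to about 10 N, fell to about 2 N, then climbed again as the rim reached the brass ring. That matches a click followed by seating.
- **Hold:** after seating I pressed to mid-travel and held at 9–10 N for more than 4 s without easing off.
- **Flange depth:** the force puts the flange about 5.7 mm down, while the gripper height puts it about 6.7 mm down. The two disagree by about 1 mm, but both are near the middle of the 12 mm travel.
- **Final pictures:** the cap rim looks flush on the brass ring, the cap did not appear to slip in the grip, and the other things appear where they were.
- **Sideways force:** 3 to 4 N sideways on the gripper remained at the end. I left it, since correcting it would have meant moving the seated cap.

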